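# Top up the spring-loaded paint-pot magazine

## Robot

A 6-joint arm with a two-finger parallel gripper is mounted at the origin on the work surface. World frame = base frame: x ahead of the robot, y to its left, z up, the work surface at z = 0. Lengths are in mm, angles in rad, forces in N, time in s.
With the tool pointing down it reaches from about 350 to 800 mm from the base axis. Payload 7.3 kg.
Tool frame: the origin (TCP) lies at the very end of the fingers, on their centre line; the grasp point (between the pads) lies 19 mm behind it; x points along the fingers, z is the direction in which the jaws open and shut, and the axes are right-handed (so a half turn about x gives the same grasp; the last joint's range is limited). The gripper opens to 85 mm and grips with 20 to 120 N. Pads are 22 mm wide; open, the fingers measure 114 mm over their backs; the gripper's body (76 mm by 85 mm) begins 54 mm behind the grasp point. The pads swing forward as they close: fully open they stand 13 mm farther back than shut.
Start: joints at [1.172, 0.342, 1.524, -0, 1.275, -0.146], TCP at [131.295, 508.337, 231.322] pointing down, gripper open.
Joint ranges: [-2.53, 2.53], [-0.77, 2.02], [0.04, 2.7], [-1, 4.14], [0.28, 2.66], [-3.11, 3.11]. Speed limits (rad/s): [2.57, 2.57, 3.14, 3.14, 3.14, 3.14].

## Interface

Orientations are given as a unit quaternion [x, y, z, w].
In Python, from bench import telemetry, imaging, r, finder gives the robot as it stands. The module is installed in compiled form; this text tells all that it offers.
- The arm moves only by the tool move_arm, never from a script. Its argument "deltas" is a list that holds one entry, the list of rows, each a list of 7 numbers: the shift along the tool's x, y, z in units of 30 mm (1.0 is 30 mm), then the turn, a rotation vector about the tool's x, y, z in units of 6 degrees (1.0 is 6 degrees), then the closure, from 0 (fully open) to 1 (shut). In form: [[[x, y, z, wx, wy, wz, hand], ...]]. A call has 1 to 12 rows; each row shifts and turns the commanded pose from where the row before left it, along the tool's axes as they then stand; what a row does not reach is not made up. A row lasts 1/12 s, in which the tool goes at most 41.7 mm and 7.16 degrees, less where a joint would pass 70% of its speed; a pose out of reach is approached as far as the arm can. A call is refused whole if a number of a shift passes 1 or a number of a turn 1, either way. A call with a gripper value outside its range is refused whole. The fingers move at their own pace and stop on an object; the grip force is fixed at half the most. Time passes only in rows, so rows that do not move let the fingers close. It gives the time, the measured TCP pose, the force and the opening at its end, in the units of the state.
- telemetry.state(): the state, without advancing time (a new reading comes with each control period).
- imaging.get_image(name): name is "scene" or "side" or "wrist"; returns a dict with "pixels" (400x640x3 uint8, red, green, blue), "depth" (400x640 float32, mm along the optical axis (not along the pixel's ray), 0 where there is no reading), "fx", "fy", "cx", "cy" (pixels), "D" ([k1, k2, p1, p2, k3] as OpenCV has them; the pictures are not rectified), "R" (3x3) and "t" (3): a world point X has camera coordinates R X + t. Camera axes: x right, y down, z forward; pixel columns grow to the right and rows downward; lengths in mm; the calibration is good to about 2 mm. A picture is of the moment at which its call begins.
- r.hand_in(): hands the job in, once; it reports no verdict.
Trained networks look in a picture, given as the dict that the camera call returned (one of the last four; its "shot" number tells which), for a name from the list of things; names that differ only in an ending like _2 or _b are one class to them, and where a whole thing is asked for, a point or a joint stands for the part that bears it (a point fixed in the world has none). Each returns a list of dicts, best first, with "confidence" (0 to 1); they miss things now and then, are a little off and sometimes report something else, mostly with a low value. They report only what shows in the picture. A call takes as long as a camera call. They do not tell look-alikes from the thing itself.
- finder.masks_of(target, picture): "pixels" (400x640 bool, what is visible of it) and "pixel" ([column, row] in pixels, amid what is visible of it).
- finder.tip_of(target, picture): "pixel" ([column, row] in pixels: a listed point, or the origin of a listed thing).
The state is a dict: "time": time; "joint_pos": joint angles; "dq": joint speeds; "tau": joint torques, N m; "tool_pos": TCP position; "tool_rot": TCP orientation; "ft_force": force on the tool from outside, world axes, zero at the start; "torque": the same for the moment, N m; "opening": finger opening in mm.
Only numpy, scipy, OpenCV 4.12 (cv2) and the standard library are available. Lean on these libraries where they do the work, as an engineer would, in place of code of your own. Each camera call takes 0.05 s, during which the arm holds its last target. There are 200 camera calls.

## Task

Load the short, wide paint pot from the cork mat into the spring-loaded magazine, on top of the pot already in it: set it upright in the mouth of the tube, then push it straight down past the two spring lips until they snap back over its lid and hold it in. Leave the narrow pot and the tall pot where they stand.

Things in the scene. Friction and masses are not known exactly. Their poses are not given: they have to be found in the camera images.
- pot_center (a point): a closed round paint pot of white plastic with a plain metal lid, to be loaded: 56 mm across, 44 mm tall, about 0.12 kg, upright on the cork mat (4 mm thick). Point: on its axis, half-way up; z upwards. Grip its upper half: its lowest 18 mm go inside the magazine's funnel. One like it is already in the tube, under the lips on a spring plate that pushes up with 7 to 9 N. Pushing it in takes about 4 to 12 N.
- mouth (a point): mouth of the fixed upright steel tube, 60 mm inside: point on its axis level with the top of two spring lips; z up, lips at +y and -y, 18 mm wide, 47 mm apart, 134 mm above the table. Funnel rim 18 mm higher, 86 mm across outside. A pot set in it rests on the lips. Push the lid 13 to 22 mm below this point (stop at 25), shut fingers passing between the lips: they fold, then snap back over it.
- narrow_center (a point): a closed round paint pot of white plastic with a plain metal lid, too narrow for the magazine: 36 mm in diameter, 44 mm tall, on the same mat. The point is on its axis, half-way up. Leave it alone.
- tall_center (a point): a closed round paint pot of white plastic with a plain metal lid, too tall for the magazine: 56 mm in diameter, 80 mm tall, on the same mat. The point is on its axis, half-way up. Leave it alone.
There are look-alikes about, which are no part of the job. What is shaped like the part that bears pot_center but orange is not meant.

How it is judged (in metres and radians):
At the end, for the whole second after the job is handed in: The short wide pot is at rest in the tube under the lips: its centre is within 10 mm of the tube's axis and 22 to 48 mm below the lips' upper faces (its lid lies 22 mm above its centre; held by the lips the centre is about 25 mm below), tilted less than 10 degrees (horizontal distance between pot_center and mouth below 0.01 m and z of pot_center in the frame of mouth between -0.048 and -0.022 m and angle between pot_center's own z axis and vertical below 0.17 rad and linear speed of pot below 0.02 m/s); the robot touches nothing.
It fails at once if the narrow pot or the tall pot is moved by more than 30 mm (distance of any of narrow_center, tall_center from where it was at the start of the episode above 0.03 m).
It also fails if it takes over 42 s, if anything falls off the work surface, if the arm or the gripper's body presses on something with over 40 N, if the wrist force passes 120 N, or if a joint passes its speed limit or range.

## Working session

There is one attempt and no reset: what is moved stays moved. The work goes in short steps, Python scripts to look and compute and a tool call to move; the robot and the scene stay as the last step left them, time stands still between calls to the robot, and variables do not carry over. Pictures are saved under pics/ and viewed, on a budget of 10 in all, crops included, one or two more only if the job needs it, and the job is handed in when it is done.

Besides the shell and the picture viewer there is one more tool, called after ">>>" in YAML: its name, and indented under it one key for each argument. move_arm: Moves the arm, as the interface text tells. Its arguments: {"type":"object","properties":{"deltas":{"type":"array"}},"required":["deltas"]}

```bash
mkdir -p pics
cat > h.py <<'E'
import numpy as np, cv2
from bench import telemetry, imaging, r, finder
def K(p): return np.array([[p["fx"],0,p["cx"]],[0,p["fy"],p["cy"]],[0,0,1.]])
def ray(p,uv):
    n=cv2.undistortPoints(np.array([[uv]],float),K(p),np.array(p["D"],float))[0,0]
    R=np.array(p["R"]);t=np.array(p["t"])
    return -R.T@t, R.T@np.array([n[0],n[1],1.])
def atz(p,uv,z):
    o,d=ray(p,uv); return o+d*(z-o[2])/d[2]
def cloud(p,mask):
    v,u=np.nonzero(mask&(p["depth"]>0)); z=p["depth"][v,u]
    n=cv2.undistortPoints(np.stack([u,v],1).astype(float)[:,None],K(p),np.array(p["D"],float))[:,0]
    c=np.c_[n,np.ones(len(n))]*z[:,None]
    return (c-np.array(p["t"]))@np.array(p["R"])
def save(p,name,crop=None,s=1):
    im=p["pixels"][:,:,::-1]
    if crop: im=im[crop[1]:crop[3],crop[0]:crop[2]]
    cv2.imwrite("pics/"+name,cv2.resize(im,None,fx=s,fy=s,interpolation=cv2.INTER_CUBIC))
E
python3 - <<'E'
from h import *
print(telemetry.state())
for n in ["scene","side"]:
    p=imaging.get_image(n); save(p,n+"0.png")
    for t in ["pot_center","mouth","narrow_center","tall_center"]:
        for q in finder.tip_of(t,p)[:5]:print(n,t,"tip",np.round(q["pixel"]),round(q["confidence"],2))
        if t!="mouth":
          for q in finder.masks_of(t,p)[:5]:
            c=cloud(p,q["pixels"]); print("   mask",np.round(q["pixel"]),round(q["confidence"],2),len(c), np.round(c.mean(0)), np.round(np.percentile(c[:,2],98)), p["pixels"][q["pixels"]].mean(0).round())
E
```

```text
{'time': 0.0, 'joint_pos': array([ 1.17202315e+00,  3.42703469e-01,  1.52503091e+00,  1.78573147e-05,
        1.27539870e+00, -1.46002841e-01]), 'dq': array([ 0.00096288, -0.00276261,  0.00089359,  0.00019901, -0.0002067 ,
        0.0007805 ]), 'tau': array([-1.90928884e-03, -4.33684373e+01, -2.46008384e+01, -3.54849344e-04,
        8.12462764e-03,  1.64818499e-05]), 'tool_pos': array([131.11094878, 507.94525364, 230.63110698]), 'tool_rot': array([-0.43324798,  0.55951494,  0.4327239 ,  0.55855998]), 'ft_force': array([-0.12991394, -0.09018373,  0.24701391]), 'torque': array([-0.02105037,  0.03836442,  0.01294058]), 'opening': 85.58758038927907}
scene pot_center tip [366. 287.] 0.94
scene pot_center tip [279. 224.] 0.75
   mask [364. 284.] 0.81 903 [743. -69.  34.] 47.0 [149.  97.  44.]
   mask [281. 219.] 0.55 417 [484. -56.  45.] 51.0 [136. 132. 121.]
scene mouth tip [377. 154.] 0.95
scene narrow_center tip [223. 245.] 0.75
   mask [224. 244.] 0.57 403 [ 453. -186.   34.] 51.0 [138. 132. 118.]
scene tall_center tip [277. 253.] 0.56
   mask [274. 251.] 0.65 1209 [ 572. -140.   57.] 87.0 [138. 133. 119.]
side pot_center tip [277. 205.] 0.85
side pot_center tip [375. 238.] 0.61
   mask [276. 203.] 0.78 495 [729. -50.  36.] 47.0 [164. 104.  62.]
   mask [374. 239.] 0.72 632 [471. -40.  41.] 52.0 [155. 158. 156.]
side mouth tip [283. 281.] 0.57
side narrow_center tip [406. 214.] 0.8
   mask [408. 211.] 0.85 298 [ 445. -172.   37.] 52.0 [151. 150. 143.]
   mask [373. 238.] 0.47 655 [472. -40.  39.] 52.0 [154. 156. 153.]
   mask [352. 196.] 0.82 854 [ 556. -117.   60.] 87.0 [145. 143. 134.]
```

View pics/scene0.png

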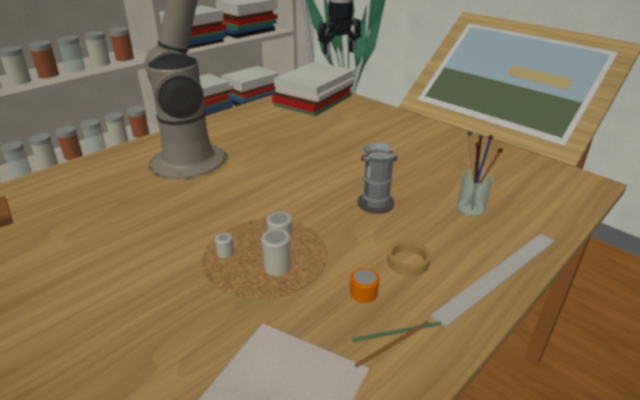

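View pics/side0.png

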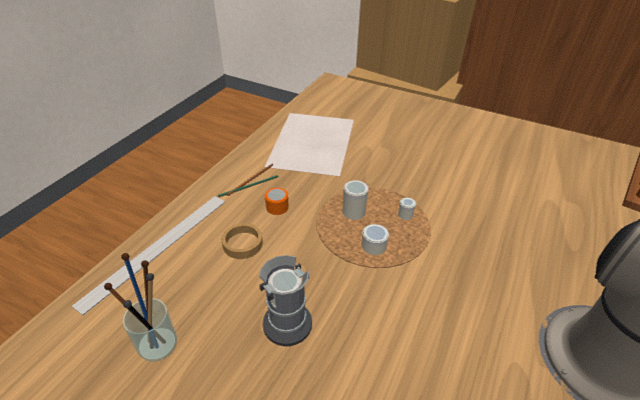

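Run:
```python
from h import *
ps=[imaging.get_image(n) for n in ["scene","side"]]
def tri(a,b):
    A=np.zeros((3,3));B=np.zeros(3)
    for p,uv in zip(ps,(a,b)):
        o,d=ray(p,uv);d/=np.linalg.norm(d);M=np.eye(3)-np.outer(d,d);A+=M;B+=M@o
    return np.linalg.solve(A,B)
for t in ["pot_center","mouth","narrow_center","tall_center"]:
    z={"mouth":134,"tall_center":44}.get(t,26)
    L=[[q["pixel"] for q in finder.tip_of(t,p)] for p in ps]
    for a in L[0]:
        print(t,"scene",np.round(atz(ps[0],a,z),1),[np.round(tri(a,b),1) for b in L[1]])
    for b in L[1]: print(t,"side",np.round(atz(ps[1],b,z),1))
# lid fits: points of the top face
for p,n in zip(ps,["scene","side"]):
    for t in ["pot_center","tall_center","narrow_center"]:
        for q in finder.masks_of(t,p):
            m=cv2.dilate(q["pixels"].astype(np.uint8),np.ones((3,3)))>0
            c=cloud(p,m); zt=np.percentile(c[:,2],95); c=c[abs(c[:,2]-zt)<4]
            (x,y),rad=cv2.minEnclosingCircle(c[:,:2].astype(np.float32)); print(n,t,round(zt,1),round(x,1),round(y,1),round(rad,1), np.round(np.r_[c.min(0),c.max(0)]))
    # funnel rim
    v=np.ones((400,640),bool); c=cloud(p,v); c=c[(c[:,2]>146)&(c[:,2]<158)&(c[:,0]>350)&(abs(c[:,1])<500)]
    print("rim",len(c),np.round(np.r_[np.percentile(c,2,axis=0),np.percentile(c,98,axis=0)]))
```

```text
pot_center scene [740.4 -67.9  26. ] [array([733.6, -58.8,  15.6]), array([584. , -43.2, -42.5])]
pot_center scene [461.6 -33.2  26. ] [array([625.9, -54.9, 100.8]), array([471.2, -41.5,  35. ])]
pot_center side [727.1 -49.1  26. ]
pot_center side [473.4 -50.2  26. ]
mouth scene [531.2 222.  134. ] [array([543.9, 212.6, 141.4])]
mouth side [550.9 210.6 134. ]
narrow_center scene [ 454.2 -187.2   26. ] [array([ 444.4, -180.9,   16.6])]
narrow_center side [ 442.6 -170.    26. ]
tall_center scene [ 561.  -136.7   44. ] [array([ 556.2, -131.9,   38.1])]
tall_center side [ 554.5 -124.7   44. ]
scene pot_center 83.7 554.9 -117.5 22.8 [ 534. -126.   82.  576. -102.   87.]
scene pot_center 46.0 736.0 -61.1 28.8 [708. -90.  42. 764. -35.  48.]
scene tall_center 85.6 562.3 -131.4 29.1 [ 534. -160.   82.  590. -102.   87.]
scene narrow_center 49.7 446.7 -181.4 19.6 [ 428. -201.   46.  466. -163.   51.]
rim 238 [505. 171. 146. 760. 380. 157.]
side pot_center 51.0 474.8 -49.6 28.9 [447. -76.  47. 503. -21.  53.]
side pot_center 46.7 734.7 -60.0 29.5 [707. -89.  43. 762. -31.  49.]
side tall_center 86.4 560.2 -129.3 28.5 [ 532. -157.   82.  589. -102.   88.]
side narrow_center 50.6 446.5 -179.3 18.4 [ 429. -197.   47.  464. -163.   52.]
rim 526 [ 505. -477.  146. 2237.  383.  157.]
```

The scene picture shows three candidates:
- **Orange pot at (365,284):** a look-alike, rejected for its colour.
- **Short wide white pot at (279,222):** partly hidden by the tall pot at (276,252). In the side picture it is at (375,239).
- **Narrow pot at (224,245):** too small.

The magazine is at (377,170) in scene and (286,290) in side. I choose the white pot at side (375,239), at about x 475, y -50.

```bash
cat >> h.py <<'E'
from scipy.spatial.transform import Rotation as Ro
def to(goal,yaw_vec=None):
    """shift in tool units to goal; rotation vector (units of 6deg) to pointing down with jaw axis along yaw_vec"""
    s=telemetry.state(); M=Ro.from_quat(s["tool_rot"])
    d=M.inv().apply(np.array(goal)-s["tool_pos"])/30
    print("t",round(s["time"],2),"pos",s["tool_pos"].round(1),"f",s["ft_force"].round(1),"open",round(s["opening"],1)); print("tool axes (cols)\n",M.as_matrix().round(3)); print("shift units",d.round(2))
    if yaw_vec is not None:
        best=None
        for sg in(1,-1):
            z=sg*np.array([*yaw_vec,0.])/np.linalg.norm(yaw_vec); x=np.array([0,0,-1.]); y=np.cross(z,x)
            rv=(M.inv()*Ro.from_matrix(np.c_[x,y,z])).as_rotvec()
            print("rot units",(np.degrees(rv)/6).round(2))
E
python3 - <<'E'
from h import *
p=imaging.get_image("wrist"); R=np.array(p["R"]);t=np.array(p["t"]); print("cam",(-R.T@t).round(1),"axis",R[2].round(2),"x",R[0].round(2))
to([475,-50,260],[1,0])
p=imaging.get_image("side"); save(p,"crop.png",(230,150,450,350),3)
c=cloud(p,np.ones((400,640),bool)); c=c[(np.hypot(c[:,0]-545,c[:,1]-212)<70)&(c[:,2]>100)]
for z in range(110,180,6):
    q=c[(c[:,2]>=z)&(c[:,2]<z+6)]
    if len(q)>5: print(z,len(q),np.r_[q.min(0),q.max(0)].round())
E
```

```text
cam [ 57.6 527.7 374.2] axis [ 0.29 -0.07 -0.95] x [0.25 0.97 0.  ]
t 1.65 pos [131.3 508.3 231.3] f [ 0.3 -0.1  0.4] open 85.4
tool axes (cols)
 [[ 0.    -0.968  0.25 ]
 [ 0.     0.25   0.968]
 [-1.    -0.     0.   ]]
shift units [ -0.96 -15.75 -15.16]
rot units [12.59  0.   -0.  ]
rot units [-17.41   0.     0.  ]
110 64 [511. 203. 110. 549. 244. 116.]
116 65 [511. 201. 116. 572. 245. 122.]
122 92 [511. 181. 122. 575. 253. 128.]
128 703 [511. 169. 128. 576. 253. 134.]
134 360 [511. 167. 134. 577. 253. 140.]
140 182 [510. 174. 140. 580. 247. 146.]
146 250 [504. 170. 146. 586. 250. 152.]
152 83 [502. 170. 152. 585. 253. 154.]
```

View pics/crop.png

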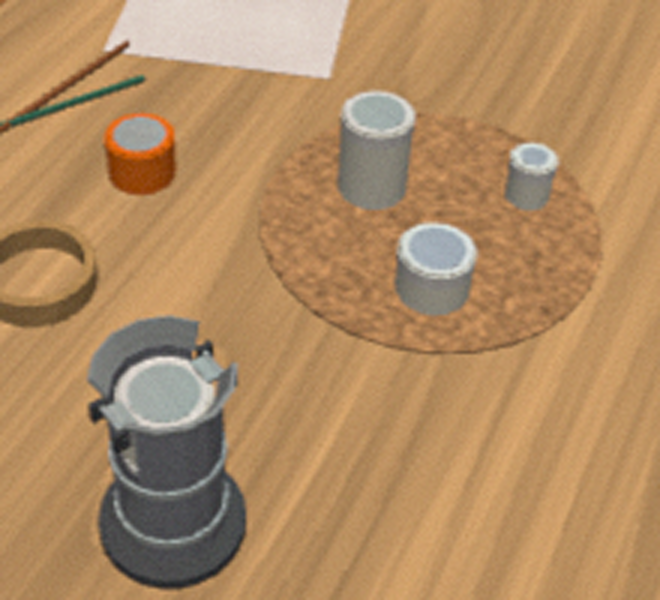

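The crop confirms the choice: the short white pot at crop (436,268) has a plain metal lid. The orange pot is at (140,150), the tall pot at (377,150) and the narrow one at (532,175). The magazine's lips are at (115,415) and (205,360).

Next I go over the mouth to measure it with the wrist camera.

>>> move_arm:
  deltas:
    - [[-0.1,-1,-0.38,0,0,0,0],[-0.1,-1,-0.38,0,0,0,0],[-0.1,-1,-0.38,0,0,0,0],[-0.1,-1,-0.38,0,0,0,0],[-0.1,-1,-0.38,0,0,0,0],[-0.1,-1,-0.38,0,0,0,0],[-0.1,-1,-0.38,0,0,0,0],[-0.1,-1,-0.38,0,0,0,0],[-0.1,-1,-0.38,0,0,0,0],[-0.1,-1,-0.38,0,0,0,0],[-0.1,-1,-0.38,0,0,0,0],[-0.1,-1,-0.38,0,0,0,0]]

```text
time: 2.7
tool_pos: [446.8, 284.7, 267.6]
tool_rot: [-0.433, 0.559, 0.433, 0.559]
ft_force: [0.7, 1.7, 0.8]
opening: 85.8
```

>>> move_arm:
  deltas:
    - [[0,-1,-0.38,0,0,0,0],[0,-1,-0.38,0,0,0,0],[0,-1,-0.38,0,0,0,0],[0,-1,-0.38,0,0,0,0],[0,-0.5,-0.2,0,0,0,0],[0,0,0,0,0,0,0],[0,0,0,0,0,0,0]]

```text
time: 3.28
tool_pos: [563.7, 201.6, 266.7]
tool_rot: [-0.432, 0.56, 0.433, 0.559]
ft_force: [-0.3, -0.0, -1.6]
opening: 85.5
```

Run:
```python
from h import *
p=imaging.get_image("wrist"); save(p,"wm.png")
for q in finder.tip_of("mouth",p): print(np.round(q["pixel"]),q["confidence"],atz(p,q["pixel"],134).round(1))
c=cloud(p,np.ones((400,640),bool)); c=c[(np.hypot(c[:,0]-545,c[:,1]-212)<70)&(c[:,2]>100)]
for z in range(122,160,4):
    q=c[(c[:,2]>=z)&(c[:,2]<z+4)]
    if len(q)>5: print(z,len(q),np.r_[q.min(0),q.max(0)].round(1),(q.min(0)+q.max(0))[:2]/2)
to([475,-50,260])
```

```text
122 73 [513.8 169.6 122.1 574.4 241.8 126. ] [544.10838988 205.68004978]
126 133 [513.  169.9 126.  574.3 253.9 130. ] [543.68263511 211.93704195]
130 2428 [513.4 170.5 130.  574.5 252.9 134. ] [543.94278503 211.67765151]
134 684 [513.  167.9 134.  575.  253.6 138. ] [543.99008579 210.78180587]
138 461 [510.8 169.1 138.  577.6 252.5 142. ] [544.19842936 210.80621729]
142 481 [508.8 171.5 142.  579.7 246.8 146. ] [544.23405061 209.16735011]
146 533 [502.9 170.7 146.  585.5 249.4 150. ] [544.22234576 210.07303884]
150 791 [502.5 168.7 150.  585.4 252.6 154. ] [543.95464833 210.68604734]
t 3.38 pos [562.7 202.7 267.3] f [-0.1  0.1  0.5] open 85.5
tool axes (cols)
 [[-0.001 -0.968  0.25 ]
 [ 0.     0.25   0.968]
 [-1.     0.001  0.   ]]
shift units [ 0.24  0.73 -8.89]
```

View pics/wm.png

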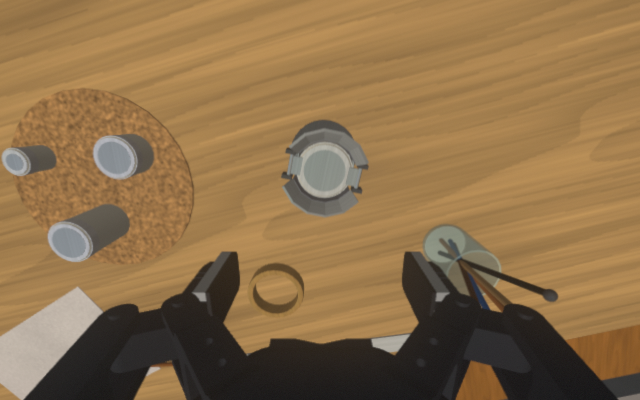

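The wrist picture shows the tube mouth at (325,168) with lips left and right, and the mat pots at (115,157), (70,240) and (15,160). All pots match the earlier positions. The mouth is at about (544,211). Next I move above the pot.

>>> move_arm:
  deltas:
    - [[0,0.08,-0.99,0,0,0,0],[0,0.08,-0.99,0,0,0,0],[0,0.08,-0.99,0,0,0,0],[0,0.08,-0.99,0,0,0,0],[0.2,0.08,-0.99,0,0,0,0],[0.2,0.08,-0.99,0,0,0,0],[0.3,0.08,-0.99,0,0,0,0],[0.4,0.08,-0.99,0,0,0,0],[0.5,0.09,-0.97,0,0,0,0],[0.4,0,0,0,0,0,0],[0,0,0,0,0,0,0],[0,0,0,0,0,0,0]]

```text
time: 4.38
tool_pos: [475.1, -49.7, 207.6]
tool_rot: [-0.433, 0.559, 0.433, 0.559]
ft_force: [0.7, -0.2, 0.1]
opening: 85.3
```

Run:
```python
from h import *
p=imaging.get_image("wrist"); save(p,"wp.png")
for q in finder.masks_of("pot_center",p):
    m=cv2.dilate(q["pixels"].astype(np.uint8),np.ones((3,3)))>0
    c=cloud(p,m); c=c[(c[:,2]>43)&(c[:,2]<54)]
    if len(c)>20:
        k=cv2.minEnclosingCircle(c[:,:2].astype(np.float32)); print(np.round(q["pixel"]),q["confidence"],np.round(k[0],1),round(k[1],1),np.percentile(c[:,2],[5,50,95]).round(1))
c=cloud(p,np.ones((400,640),bool)); c=c[(np.hypot(c[:,0]-475,c[:,1]+50)<45)]
l=c[(c[:,2]>43)&(c[:,2]<54)]; print("lid",np.r_[l.min(0),l.max(0)].round(1),(l.min(0)+l.max(0))/2)
print("mat z",np.median(c[c[:,2]<12][:,2]))
to([475,-50,22])
```

```text
[318. 182.] 0.95 [475.2 -50.9] 28.5 [46.8 48.9 50. ]
lid [446.7 -79.   43.4 503.5 -22.6  51.9] [475.10384352 -50.78436163  47.65498956]
mat z 4.400875829672225
t 4.48 pos [476.1 -49.6 208.3] f [0.4 0.2 0.9] open 85.5
tool axes (cols)
 [[ 0.002 -0.969  0.248]
 [-0.     0.248  0.969]
 [-1.    -0.002  0.   ]]
shift units [ 6.21  0.04 -0.03]
```

View pics/wp.png

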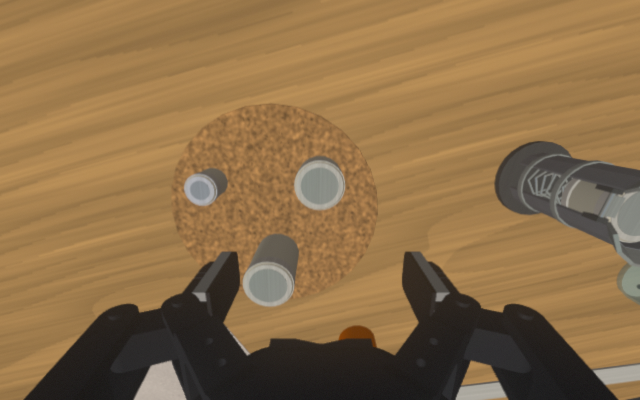

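The wrist picture shows the short pot at (320,183), centred between the fingers, with the tall pot at (270,282) clear. Descend and grip.

>>> move_arm:
  deltas:
    - [[0.8,0.02,-0.05,0,0,0,0],[0.9,0.02,0,0,0,0,0],[0.9,0,0,0,0,0,0],[0.9,0,0,0,0,0,0],[0.9,0,0,0,0,0,0],[0.8,0,0,0,0,0,0],[0.6,0,0,0,0,0,0],[0.4,0,0,0,0,0,0],[0,0,0,0,0,0,0],[0,0,0,0,0,0,0]]

```text
time: 5.32
tool_pos: [474.6, -51.0, 21.6]
tool_rot: [-0.433, 0.559, 0.433, 0.559]
ft_force: [0.8, 0.1, 0.8]
opening: 85.4
```

>>> move_arm:
  deltas:
    - [[0,0,0,0,0,0,0.3],[0,0,0,0,0,0,0.6],[0,0,0,0,0,0,0.8],[0,0,0,0,0,0,1],[0,0,0,0,0,0,1],[0,0,0,0,0,0,1],[0,0,0,0,0,0,1],[0,0,0,0,0,0,1],[0,0,0,0,0,0,1],[0,0,0,0,0,0,1]]

```text
time: 6.15
tool_pos: [474.9, -51.8, 23.0]
tool_rot: [-0.434, 0.558, 0.432, 0.56]
ft_force: [-2.0, 1.3, 8.9]
opening: 54.4
```

Run:
```python
from h import *
to([475,-50.8,22]); save(imaging.get_image("side"),"grip.png",(300,120,440,260),4)
```

```text
t 6.15 pos [474.9 -51.8  23. ] f [-2.   1.3  8.9] open 54.4
tool axes (cols)
 [[ 0.003 -0.968  0.25 ]
 [-0.001  0.25   0.968]
 [-1.    -0.003  0.   ]]
shift units [0.03 0.01 0.03]
```

View pics/grip.png

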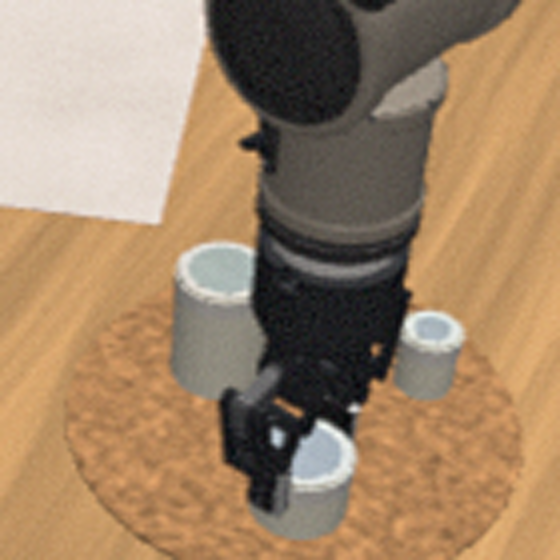

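The side crop shows the fingers holding the pot at (310,480), upright, with the neighbours at (215,320) and (428,355) undisturbed. Lift and carry.

>>> move_arm:
  deltas:
    - [[-0.3,0,0,0,0,0,1],[-0.6,0,0,0,0,0,1],[-0.8,0,0,0,0,0,1],[-0.9,0,0,0,0,0,1],[-0.9,0,0,0,0,0,1],[-0.9,0,0.3,0,0,0,1],[-0.9,0,0.6,0,0,0,1],[-0.6,0,0.8,0,0,0,1],[-0.3,0,0.8,0,0,0,1],[0,0,0.8,0,0,0,1],[0,0,0.8,0,0,0,1],[0,0,0.8,0,0,0,1]]

```text
time: 7.2
tool_pos: [510.7, 91.7, 208.6]
tool_rot: [-0.433, 0.559, 0.433, 0.559]
ft_force: [-0.0, -0.1, -0.8]
opening: 54.0
```

>>> move_arm:
  deltas:
    - [[0,0,0.8,0,0,0,1],[0,0,0.8,0,0,0,1],[0,0,0.8,0,0,0,1],[0,0,0.7,0,0,0,1],[0,0,0.5,0,0,0,1],[0,0,0.3,0,0,0,1],[0,0,0.2,0,0,0,1],[0,0,0,0,0,0,1],[0,0,0,0,0,0,1],[0,0,0,0,0,0,1]]

```text
time: 8.03
tool_pos: [541.4, 208.7, 207.4]
tool_rot: [-0.433, 0.559, 0.433, 0.559]
ft_force: [-0.7, 0.5, -2.3]
opening: 54.0
```

Run:
```python
from h import *
to([544.1,211,200])
tp=telemetry.state()["tool_pos"]
for n in["wrist","side","scene"]:
    p=imaging.get_image(n)
    for q in finder.masks_of("pot_center",p)[:3]:
        c=cloud(p,q["pixels"]); z=np.percentile(c[:,2],90); l=c[abs(c[:,2]-z)<5]
        k=cv2.minEnclosingCircle(l[:,:2].astype(np.float32))
        print(n,q["pixel"].round() if hasattr(q["pixel"],"round") else q["pixel"],round(q["confidence"],2),"z",np.percentile(c[:,2],[3,50,97]).round(1),"c",np.round(k[0],1),round(k[1],1),l.min(0).round(1),l.max(0).round(1))
    if n=="wrist": save(p,"carryw.png",(120,80,520,330),2); 
    if n=="side": save(p,"carry.png",(200,150,400,350),3)
```

```text
t 8.03 pos [541.4 208.7 207.4] f [-0.7  0.5 -2.3] open 54.0
tool axes (cols)
 [[-0.    -0.968  0.251]
 [-0.     0.251  0.968]
 [-1.     0.    -0.   ]]
shift units [ 0.25 -0.07  0.1 ]
wrist [318.9, 261.2] 0.85 z [198.2 232.8 234. ] c [541.9 209.2] 29.3 [512.7 180.9 228.7] [570.3 237.7 235. ]
wrist [165.6, 345.7] 0.56 z [32.7 39.1 44.1] c [708.5 -60.3] 4.3 [706.8 -64.2  38.6] [710.3 -56.3  44.4]
side [286.3, 248.0] 0.89 z [194.5 231.8 235. ] c [541.8 209.1] 29.4 [513.  179.9 229.4] [557.8 238.2 238.4]
scene [382.9, 124.9] 0.76 z [193.7 217.6 233. ] c [543.3 208. ] 28.0 [522.  182.6 227.5] [569.7 229.8 234.7]
scene [364.1, 286.4] 0.64 z [ 6.9 42.3 46.3] c [737.3 -61.3] 28.8 [710.1 -88.4  40.6] [765.6 -33.5  47.7]
```

View pics/carry.png

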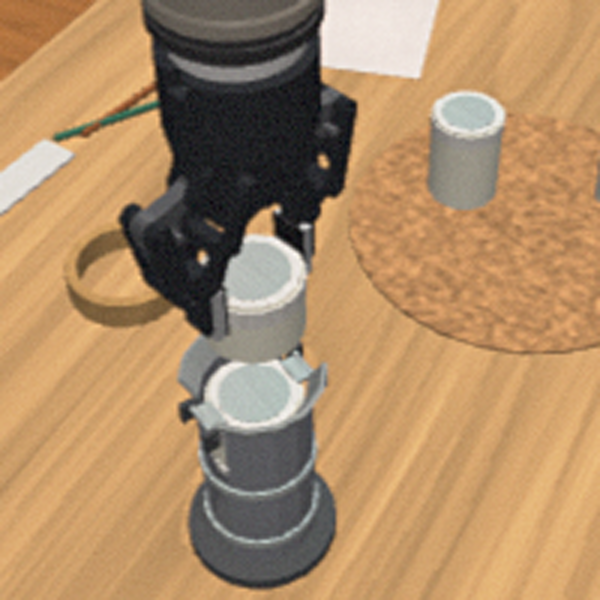

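The side crop shows the pot upright in the fingers at (255,295), just above the tube mouth at (255,395). It is about 2 mm off, so I correct and lower it.

>>> move_arm:
  deltas:
    - [[0.2,-0.05,0.08,0,0,0,1],[0.4,0,0,0,0,0,1],[0.4,0,0,0,0,0,1],[0.3,0,0,0,0,0,1],[0.2,0,0,0,0,0,1],[0.1,0,0,0,0,0,1],[0.1,0,0,0,0,0,1],[0,0,0,0,0,0,1],[0,0,0,0,0,0,1]]

```text
time: 9.08
tool_pos: [543.8, 211.7, 156.6]
tool_rot: [-0.433, 0.559, 0.433, 0.559]
ft_force: [0.6, -0.1, -2.1]
opening: 54.0
```

>>> move_arm:
  deltas:
    - [[0.03,0,0,0,0,0,1],[0.03,0,0,0,0,0,1],[0.03,0,0,0,0,0,1],[0,0,0,0,0,0,1]]

```text
time: 9.42
tool_pos: [543.5, 211.6, 153.6]
tool_rot: [-0.433, 0.559, 0.433, 0.559]
ft_force: [1.1, -0.2, -0.7]
opening: 54.0
```

>>> move_arm:
  deltas:
    - [[0.03,0,0,0,0,0,1],[0.03,0,0,0,0,0,1],[0,0,0,0,0,0,1]]

```text
time: 9.67
tool_pos: [543.8, 211.6, 152.8]
tool_rot: [-0.433, 0.559, 0.433, 0.559]
ft_force: [-3.0, -0.7, 6.0]
opening: 53.4
```

Contact with the lips at the expected height. Release and rise.

>>> move_arm:
  deltas:
    - [[0,0,0,0,0,0,0.8],[0,0,0,0,0,0,0.5],[0,0,0,0,0,0,0.2],[0,0,0,0,0,0,0],[0,0,0,0,0,0,0],[0,0,0,0,0,0,0],[-0.4,0,0,0,0,0,0],[-0.8,0,0,0,0,0,0],[-0.8,0,0,0,0,0,0],[-0.5,0,0,0,0,0,0],[0,0,0,0,0,0,0],[0,0,0,0,0,0,0]]

```text
time: 10.67
tool_pos: [543.8, 211.6, 227.2]
tool_rot: [-0.433, 0.559, 0.433, 0.56]
ft_force: [0.1, 0.2, -0.5]
opening: 85.5
```

```bash
cat > chk.py <<'E'
from h import *
import sys
to([544.1,211,185])
for n in["wrist","side"]:
    p=imaging.get_image(n)
    for q in finder.masks_of("pot_center",p)[:2]:
        c=cloud(p,q["pixels"]); z=np.percentile(c[:,2],90); l=c[abs(c[:,2]-z)<5]
        if len(l)<10 or z<100: continue
        k=cv2.minEnclosingCircle(l[:,:2].astype(np.float32)); A=np.c_[l[:,:2]-l[:,:2].mean(0),np.ones(len(l))]
        print(n,np.round(q["pixel"]),round(q["confidence"],2),"z",np.percentile(c[:,2],[3,50,97]).round(1),"c",np.round(k[0],1),round(k[1],1),"slope",np.linalg.lstsq(A,l[:,2],rcond=None)[0].round(3))
    if n=="side": save(p,sys.argv[1],(200,200,400,350),3)
E
python3 chk.py set.png
```

```text
t 10.67 pos [543.8 211.6 227.2] f [ 0.1  0.2 -0.5] open 85.5
tool axes (cols)
 [[ 0.001 -0.968  0.25 ]
 [ 0.     0.25   0.968]
 [-1.    -0.001  0.001]]
shift units [ 1.41 -0.01 -0.02]
wrist [319. 215.] 0.64 z [151.3 178.6 180. ] c [543.4 212.1] 28.3 slope [8.00000e-03 3.00000e-03 1.78592e+02]
side [280. 271.] 0.73 z [142.8 178.  180.8] c [544.5 212. ] 29.3 slope [ 8.0000e-03 -1.2000e-02  1.7891e+02]
```

View pics/set.png

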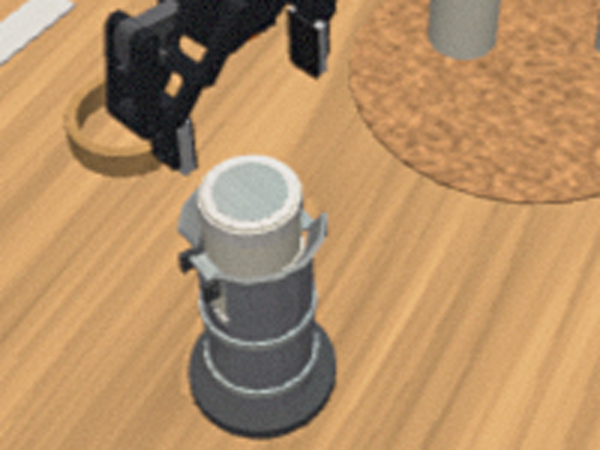

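The crop shows the pot upright in the funnel at (250,215), with lid height 178 as expected and offset within 1 mm. Now shut the fingers and push slowly.

>>> move_arm:
  deltas:
    - [[0,0,0,0,0,0,0.5],[0,0,0,0,0,0,1],[0,0,0,0,0,0,1],[0,0,0,0,0,0,1],[0,0,0,0,0,0,1],[0,0,0,0,0,0,1],[0,0,0,0,0,0,1],[0,0,0,0,0,0,1],[0,0,0,0,0,0,1],[0,0,0,0,0,0,1]]

```text
time: 11.7
tool_pos: [543.6, 211.6, 226.8]
tool_rot: [-0.433, 0.559, 0.433, 0.559]
ft_force: [-0.5, -0.2, -0.7]
opening: -0.1
```

>>> move_arm:
  deltas:
    - [[0.3,0,0,0,0,0,1],[0.4,0,0,0,0,0,1],[0.4,0,0,0,0,0,1],[0.2,0,0,0,0,0,1],[0.1,0,0,0,0,0,1],[0.1,0,0,0,0,0,1],[0.07,0,0,0,0,0,1],[0.05,0,0,0,0,0,1],[0,0,0,0,0,0,1]]

```text
time: 12.45
tool_pos: [543.6, 211.6, 178.2]
tool_rot: [-0.433, 0.559, 0.433, 0.559]
ft_force: [-0.2, -0.1, 0.3]
opening: -0.2
```

>>> move_arm:
  deltas:
    - [[0.1,0,0,0,0,0,1],[0.1,0,0,0,0,0,1],[0.1,0,0,0,0,0,1],[0.1,0,0,0,0,0,1],[0.1,0,0,0,0,0,1]]

```text
time: 12.87
tool_pos: [544.7, 212.1, 165.3]
tool_rot: [-0.433, 0.558, 0.432, 0.561]
ft_force: [-1.1, 1.5, 6.8]
opening: -0.3
```

>>> move_arm:
  deltas:
    - [[0.1,0,0,0,0,0,1],[0.1,0,0,0,0,0,1],[0.1,0,0,0,0,0,1],[0.1,0,0,0,0,0,1],[0.1,0,0,0,0,0,1]]

```text
time: 13.28
tool_pos: [544.6, 212.1, 149.9]
tool_rot: [-0.433, 0.558, 0.433, 0.56]
ft_force: [-2.1, 1.2, 8.1]
opening: 0.5
```

>>> move_arm:
  deltas:
    - [[0.1,0,0,0,0,0,1],[0.1,0,0,0,0,0,1],[0.1,0,0,0,0,0,1],[0.1,0,0,0,0,0,1],[0.1,0,0,0,0,0,1]]

```text
time: 13.7
tool_pos: [544.7, 212.1, 135.0]
tool_rot: [-0.433, 0.558, 0.433, 0.56]
ft_force: [-0.6, 1.0, 8.2]
opening: -0.1
```

>>> move_arm:
  deltas:
    - [[0.1,0,0,0,0,0,1],[0.1,0,0,0,0,0,1],[0.1,0,0,0,0,0,1],[0.1,0,0,0,0,0,1],[0.1,0,0,0,0,0,1],[0.05,0,0,0,0,0,1],[0,0,0,0,0,0,1]]

```text
time: 14.28
tool_pos: [544.6, 212.1, 117.9]
tool_rot: [-0.433, 0.558, 0.433, 0.56]
ft_force: [0.0, 0.3, 6.4]
opening: -0.1
```

>>> move_arm:
  deltas:
    - [[0.05,0,0,0,0,0,1],[0,0,0,0,0,0,1],[0,0,0,0,0,0,1],[-0.1,0,0,0,0,0,1],[-0.2,0,0,0,0,0,1],[-0.3,0,0,0,0,0,1],[-0.5,0,0,0,0,0,1],[-0.8,0,0,0,0,0,1],[-0.9,0,0,0,0,0,1],[-0.9,0,0,0,0,0,1],[-0.8,0,0,0,0,0,1],[0,0,0,0,0,0,1]]

```text
time: 15.28
tool_pos: [545.5, 212.0, 256.1]
tool_rot: [-0.434, 0.556, 0.432, 0.562]
ft_force: [-0.2, -0.0, 0.5]
opening: 0.3
```

```bash
python3 chk.py end.png
python3 - <<'E'
from h import *
for n in["wrist","side"]:
    p=imaging.get_image(n); c=cloud(p,np.ones((400,640),bool)); d=c[np.hypot(c[:,0]-544,c[:,1]-211)<18]; print(n,"lid z",np.percentile(d[:,2],[5,50,95]).round(1))
p=imaging.get_image("side")
for t in["tall_center","narrow_center"]:
    for q in finder.masks_of(t,p):
        c=cloud(p,q["pixels"]); zt=np.percentile(c[:,2],95); c=c[abs(c[:,2]-zt)<4]; print(t,np.round(cv2.minEnclosingCircle(c[:,:2].astype(np.float32))[0]),zt.round())
E
```

```text
t 15.28 pos [545.5 212.  256.1] f [-0.2 -0.   0.5] open 0.3
tool axes (cols)
 [[ 0.009 -0.968  0.25 ]
 [ 0.002  0.25   0.968]
 [-1.    -0.008  0.004]]
shift units [ 2.37  0.06 -0.06]
wrist [320. 186.] 0.76 z [129.8 132.5 133.9] c [544.3 212.7] 28.7 slope [ 5.00000e-03 -2.00000e-03  1.32399e+02]
side [282. 280.] 0.97 z [108.8 132.8 134.7] c [546.1 209.3] 28.7 slope [-6.00000e-03  1.60000e-02  1.32823e+02]
wrist lid z [132.6 299.6 340.7]
side lid z [132.1 277.8 350. ]
tall_center [ 561. -129.] 87.0
tall_center [ 446. -179.] 51.0
narrow_center [ 446. -179.] 51.0
```

View pics/end.png

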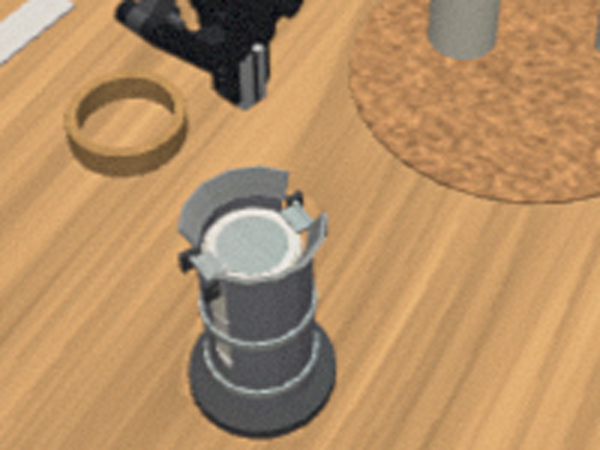

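The crop shows the lid at (252,242), under both lips at (207,265) and (297,218), with the gripper clear. It looks the same as the first pot did before loading. Handing in.

```bash
python3 -c "
from h import *
print(r.hand_in())"
```

```text
the job is handed in; nothing more can be done
None
```

The short white pot is loaded in the magazine and held under both spring lips, and I handed the job in at about 15 s of the 42 s allowed. I set it upright in the funnel, then pushed it down with shut fingers to about 17 mm below the lips. The push read 6 to 8 N at the points I checked.

**Last checks:**
- **Pot height:** the lid reads 132 to 133 mm. That puts its centre about 24 mm below the lips, within the 22 to 48 mm allowed and close to the expected 25 mm. It is near the upper limit, and the cameras are only good to about 2 mm.
- **Pot position:** the wrist camera puts it within about 2 mm of the tube's axis and the side camera within 3 mm, so the two differ by about 3 mm. Its tilt is about 1 degree.
- **Other pots:** the narrow and tall pots measure where they stood at the start.
- **Robot:** the gripper is clear, about 120 mm above the lips, with no contact force.

A direct depth check on the lid centre failed because the gripper blocked the view, so the height comes from the network's masks. The final picture agrees, with the lips lying over the lid. I viewed 9 pictures in all.

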